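# Seat a bench pin on its dowel and lock it

## Robot

A 7-joint arm with a two-finger parallel gripper is mounted at the origin on the work surface. World frame = base frame: x ahead of the robot, y to its left, z up, the work surface at z = 0. Lengths are in m, angles in degrees, forces in N, time in s.
With the tool pointing down it reaches from about 0.425 to 0.825 m from the base axis. Payload 3.6 kg.
Tool frame: the origin (TCP) lies midway between the tips of the shut fingers; the grasp point (between the pads) lies 19 mm behind it; y points along the fingers, z is the direction in which the jaws open and shut, and the axes are right-handed (so a half turn about y gives the same grasp; the last joint's range is limited). The gripper opens to 85 mm and grips with 20 to 120 N. Pads are 22 mm wide; open, the fingers measure 114 mm over their backs; the gripper's body (76 mm by 85 mm) begins 54 mm behind the grasp point. The pads swing forward as they close: fully open they stand 13 mm farther back than shut.
Start: joints at [-71.247, 35.231, -0.722, 81.555, 0.464, 63.22, -2.315], TCP at [0.225, 0.61, 0.231] pointing down, gripper open.
Joint ranges: [-178.69, 178.69], [-17.37, 117.87], [-77.05, 75.6], [15.02, 138.74], [-78.02, 258.01], [0.78, 113.62], [-162.83, 162.83]. Speed limits (degrees/s): [159.86, 159.86, 180, 180, 180, 180, 180].

## Interface

Orientations are given as a 3x3 rotation matrix whose columns are the frame's x, y, z axes.
In Python, from workcell import * gives the robot as it stands. The module is installed in compiled form; this text tells all that it offers.
- The arm moves only by the shell command python3 -m crank 'ROWS'. ROWS is JSON, a list of rows, each a list of 5 numbers: the gripper command: -1 is shut, 1 is fully open, values between are in proportion, then the shift along the tool's x, y, z in mm, then the turn about the tool's y in degrees. A call has 1 to 10 rows; each row is the pose to reach, as a shift and turn from the pose measured when the call began, along the tool's axes at that moment; what a row does not reach only later rows make up. A row lasts 1/10 s, in which the tool goes at most 50 mm and 8.59 degrees, less where a joint would pass 70% of its speed; a pose out of reach is approached as far as the arm can. A call with a gripper value outside its range is refused whole. The fingers move at their own pace and stop on an object; the grip force is fixed at half the most. Time passes only in rows, so rows that repeat a pose let the fingers close. It gives the time, the measured TCP pose, the force and the opening at its end, in the units of the state.
- observe(): the state, without advancing time (a new reading comes with each control period).
- read_camera(name): name is "side" or "top" or "wrist"; returns the picture (384x512x3 uint8, red, green, blue); there is no depth.
- camera_params(name): a dict with "K" (3x3 intrinsics, pixels), "R" (3x3) and "t" (3): a world point X has camera coordinates R X + t. Camera axes: x right, y down, z forward; pixel columns grow to the right and rows downward; lengths in m; the calibration is good to about 2 mm. The wrist camera is an equidistant fisheye: a pixel r from the principal point sees the ray r / f radians off the axis. A picture is of the moment at which its call begins: read the wrist's pose just before it. camera_params takes no time and is no camera call; for the wrist camera it gives the pose at the moment of the call.
- sign_off(): hands the job in, once; it reports no verdict.
The state is a dict: "clock": time; "joint_pos": joint angles; "joint_velocities": joint speeds; "joint_efforts": joint torques, N m; "tcp_pos": TCP position; "eef_rot": TCP orientation; "ft_force": force on the tool from outside, world axes, zero at the start; "torque": the same for the moment, N m; "grip_width": finger opening in m.
Only numpy, scipy, OpenCV 4.12 (cv2) and the standard library are available. Lean on these libraries where they do the work, as an engineer would, in place of code of your own. Each camera call takes 0.05 s, during which the arm holds its last target.

## Task

Fit the wooden bench pin onto the blue mount: lay it flat side down with its notch pointing out over the front of the mount, nudge it about gently until its hole drops over the steel dowel and it sits fully down and flat, in line with the mount. Then swing the brass keeper fully over its tail to lock it, and let go. Use light force throughout, never ramming the wood against the dowel or mount, and leave the other things on the bench where they are.

Things in the scene. Friction and masses are not known exactly. Their poses are not given: they have to be found in the camera images.
- bench_pin: loose beech board 120 long x 48 wide x 20 mm thick, about 0.1 kg, lying flat. Origin: centre of its round through-hole (12 mm diameter, sharp-edged), at the underside. Own x runs along the board to the plain tail end, 32 mm from the origin; the notched end lies 88 mm the other way. Sides at y = +-24 mm, z up. Can be gripped across the 48 mm width at the hole
- notch (a point): point in the notch of the bench pin, 70 mm from the hole along the board's -x, at top-face height (20 mm above the underside)
- mount: blue block fixed to the bench, 40 mm wide, flat top 30 mm above the bench, running from 60 mm in front (-x) to 95 mm behind (+x) its origin (at bench height, under the slot's centre). Keeper at the rear (+x); a foot 90 mm wide, 8 mm high, 30 to 80 mm behind the origin. A seated board rests flat on the top, board x along mount x, notch to the front
- slot (a point): centre of the dark slot on the mount's top, 30 mm above the bench; axes as the mount. A fixed upright steel dowel (10 mm diameter, 12 mm high above the top, 1 mm chamfer at its tip; 1 mm clearance all round in the hole) stands in the slot up to 10 mm either way from this point along x and 2 mm either way along y: its exact place is not measured, it must be seen or felt
- keeper (a joint): angle of the brass keeper bar, which swings level about a vertical pivot: 0 = closed against its stop, pointing to the mount's front over the board's tail; opens towards the mount's -y side, 1.57 squarely sideways, 1.9 at most. Starts open. Stays where left; turning takes 1 to 2 N at the peg. Clears a fully seated board by 3 mm, is blocked by one not down
- keeper_peg (a point): red upright peg on the keeper to push or pinch it by: 12 mm diameter, 50 mm from the pivot; this point is at its half height, 73 mm above the bench (peg from 61 to 84 mm). The bar is 18 mm wide, 8 mm thick, ends 65 mm from the pivot
- keeper_pivot (a point): pivot axis of the keeper, 75 mm behind the slot's centre along the mount's x, at the height of the bar's underside (53 mm above the bench)
- saw: jeweller's saw frame, aluminium C-frame about 140 x 85 mm with a pale wooden handle, lying on the bench; bystander. Origin at its underside on the bench
- awl: awl about 130 mm long with a dark wooden knob handle, lying on the bench near the robot; bystander. Origin at its underside on the bench
- stone_tray: low black tray of stones, 90 x 120 x 14 mm; bystander. Origin at its underside on the bench
- parts_box: clear ten-compartment box, 80 x 200 x 26 mm; bystander. Origin at its underside on the bench
- soldering_block: dark scorched block 60 x 90 x 30 mm; bystander. Origin at its underside on the bench
- file_jar: clear round jar, 72 mm across, 80 mm high, with files standing in it up to 130 mm high; bystander. Origin at its underside on the bench
- wood_crate: small plywood crate 100 x 100 x 70 mm holding corks; bystander. Origin at its underside on the bench
Mind the look-alikes: they are no part of the job. There is more than one size of the mount; the one meant has the size given above.

How it is judged:
By the outcome, as a careful person would: the job done as asked, in the order asked, and still so for the second after the job is handed in, with the robot touching nothing.
It also fails if it takes over 67 s, if anything falls off the work surface, if the arm or the gripper's body presses on something with over 40 N, if the wrist force passes 120 N, or if a joint passes its speed limit or range.

## Working session

There is one attempt and no reset: what is moved stays moved. The work goes in short steps, Python scripts to look and compute and a shell command to move; the robot and the scene stay as the last step left them, time stands still between calls to the robot, and variables do not carry over. Pictures are saved under pics/ and viewed, and the job is handed in when it is done.

```bash
mkdir -p pics; ls; python3 - <<'E'
from workcell import *
import cv2
s=observe();print(s)
for n in ["top","side","wrist"]:
    p=camera_params(n);print(n,p)
    im=read_camera(n);cv2.imwrite(f"pics/{n}0.png",im[:,:,::-1])
E
```

```text
pics
{'clock': 0.0, 'joint_pos': array([-71.24680683,  35.28964812,  -0.72311709,  81.64358086,
         0.46419497,  63.21996193,  -2.31398593]), 'joint_velocities': array([-0.04635493,  0.01831517,  0.00123502,  0.05835787, -0.00412714,
        0.02770463,  0.02995089]), 'joint_efforts': array([-3.21198240e-04, -4.69224322e+01,  2.59113740e-01, -1.71035796e+01,
        9.92646179e-03,  9.70532710e-03, -9.60207274e-06]), 'tcp_pos': array([0.22492271, 0.60900488, 0.23012058]), 'eef_rot': array([[ 9.38090524e-01, -8.72945254e-04,  3.46389097e-01],
       [-3.46390195e-01, -2.47401247e-03,  9.38087263e-01],
       [ 3.80721229e-05, -9.99996559e-01, -2.62322733e-03]]), 'ft_force': array([-0.70063416, -0.07360063, -0.56549861]), 'torque': array([-0.04222611, -0.01083489,  0.016324  ]), 'grip_width': 0.085499051513806}
top {'K': array([[388.84969178,   0.        , 255.5107655 ],
       [  0.        , 388.84969178, 190.13369391],
       [  0.        ,   0.        ,   1.        ]]), 'R': array([[ 0.07398248, -0.99725361,  0.00343962],
       [-0.97153418, -0.07285195, -0.22541946],
       [ 0.22505095,  0.01333538, -0.97425573]]), 't': array([-0.0408338 ,  0.57060673,  1.02583139])}
side {'K': array([[450.04190365,   0.        , 262.46866536],
       [  0.        , 450.04190365, 187.23153386],
       [  0.        ,   0.        ,   1.        ]]), 'R': array([[ 0.93443812, -0.35588615,  0.01305566],
       [-0.2006254 , -0.55635653, -0.80636026],
       [ 0.29423605,  0.75087447, -0.59128055]]), 't': array([-0.52676356,  0.15678611,  1.1598722 ])}
wrist {'K': array([[297.31863964,   0.        , 259.83793363],
       [  0.        , 297.31863964, 190.33526731],
       [  0.        ,   0.        ,   1.        ]]), 'R': array([[ 0.34697751,  0.93787121, -0.00205103],
       [ 0.89142089, -0.32911132,  0.31153576],
       [ 0.2915054 , -0.10992423, -0.95023222]]), 't': array([-0.64874624, -0.0401751 ,  0.38143816])}
```

View pics/top0.png

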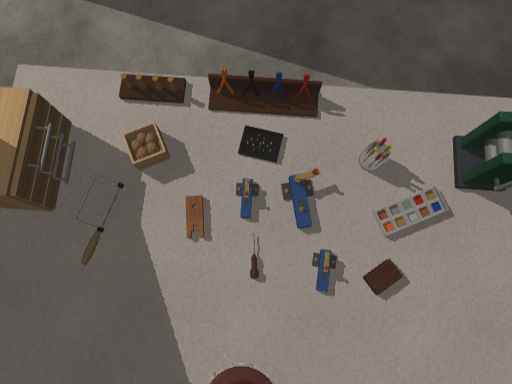

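View pics/side0.png

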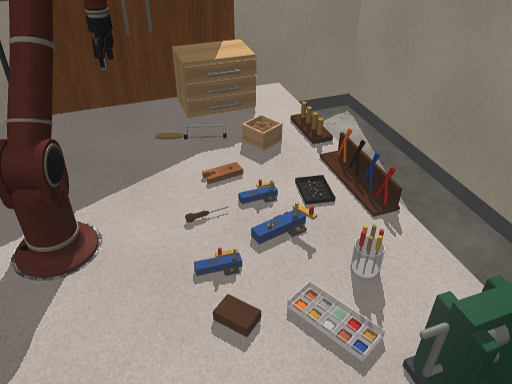

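View pics/wrist0.png

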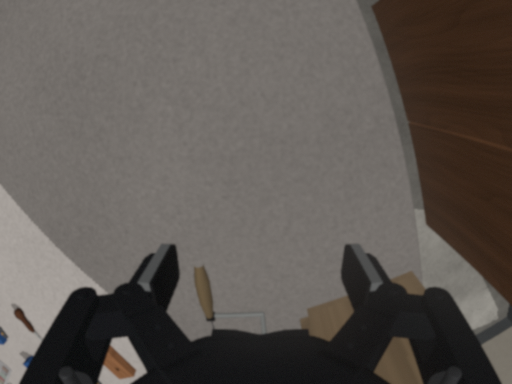

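Candidates for the mount in the top view are the blue blocks at (247,198), (300,203) and (324,270). The one at (300,203) looks larger. The only bench-pin-like board is at (195,216). I'll crop in close and measure.

```bash
cat > h.py <<'E'
from workcell import *
import numpy as np, cv2
def ray(n,u,v,P=None):
    P=P or camera_params(n);K=P['K']
    x=(u-K[0,2])/K[0,0];y=(v-K[1,2])/K[1,1]
    if n=='wrist':
        r=np.hypot(x,y);d=np.array([np.sin(r)*x/max(r,1e-9),np.sin(r)*y/max(r,1e-9),np.cos(r)])
    else: d=np.array([x,y,1.])
    R=P['R'];return -R.T@P['t'],R.T@d
def px(n,u,v,z,P=None):
    c,d=ray(n,u,v,P);return c+d*(z-c[2])/d[2]
def proj(n,X,P=None):
    P=P or camera_params(n);K=P['K'];q=P['R']@np.asarray(X,float)+P['t']
    if n=='wrist':
        r=np.hypot(q[0],q[1]);th=np.arctan2(r,q[2]);a=q[:2]/max(r,1e-9)*th
    else:a=q[:2]/q[2]
    return np.array([K[0,0]*a[0]+K[0,2],K[1,1]*a[1]+K[1,2]])
def crop(im,x0,y0,w,h,s,f):
    c=cv2.resize(im[y0:y0+h,x0:x0+w],None,fx=s,fy=s,interpolation=cv2.INTER_CUBIC);cv2.imwrite(f,c[:,:,::-1])
E
python3 - <<'E'
from h import *
im=cv2.imread('pics/top0.png')[:,:,::-1]
crop(im,170,160,160,100,5,'pics/topc0.png')
for n in [(195,195,.02),(195,237,.02),(194,207,.02),(294,176,.03),(304,227,.03),(245,180,.03),(246,217,.03),(326,250,.03),(322,290,.03)]: print(n,px('top',*n).round(4))
E
```

```text
(195, 195, 0.02) [0.5548 0.1772 0.02  ]
(195, 237, 0.02) [0.4332 0.1638 0.02  ]
(194, 207, 0.02) [0.5192 0.1762 0.02  ]
(294, 176, 0.03) [ 0.6309 -0.1069  0.03  ]
(304, 227, 0.03) [ 0.4834 -0.143   0.03  ]
(245, 180, 0.03) [0.6082 0.035  0.03  ]
(246, 217, 0.03) [0.4997 0.0234 0.03  ]
(326, 250, 0.03) [ 0.4233 -0.2074  0.03  ]
(322, 290, 0.03) [ 0.3139 -0.2001  0.03  ]
```

View pics/topc0.png

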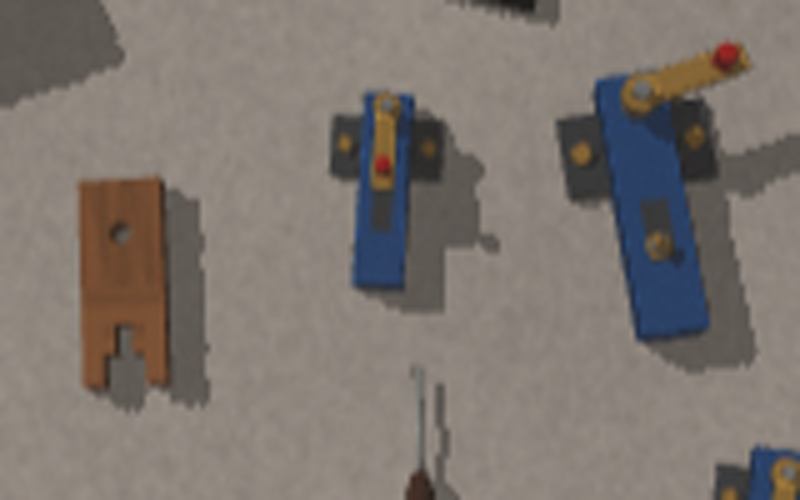

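The block at (300,203) in the top view measures about 152 mm, which matches the specified 155 mm. The other two are about 110 mm. Its keeper is open and its dowel is at crop (658,243). I'll work out an approach to a view above the board.

```bash
cat >> h.py <<'E'
def rel(pos,zang=None):
    "target TCP world pos and world angle(deg) of tool z -> row shift"
    s=observe();R=s['eef_rot'];d=np.asarray(pos)-s['tcp_pos'];t=R.T@d*1000
    a=np.degrees(np.arctan2(R[1,2],R[0,2]))
    tu=0 if zang is None else -((zang-a+180)%360-180)
    print('now',s['tcp_pos'].round(4),'zang',round(a,2),'shift',t.round(1),'turn',round(tu,2),'F',s['ft_force'].round(2),'T',s['torque'].round(2),'grip',round(s['grip_width'],4),'t',s['clock'])
E
python3 - <<'E'
from h import *
P=camera_params('wrist');s=observe();c=-P['R'].T@P['t'];print('cam in tool',s['eef_rot'].T@(c-s['tcp_pos']),s['eef_rot'].T@P['R'].T)
q=lambda x,y,z:px('top',170+x/5,160+y/5,z)
tl,tr,nl,nr=[q(*a,.02) for a in [(80,181),(163,178),(85,388),(168,383)]]
print(tl,tr,nl,nr,np.linalg.norm(tl-tr),np.linalg.norm(tl-nl)); d=(tl-nl)+(tr-nr);print(np.degrees(np.arctan2(d[1],d[0])))
h=q(121,232,.02);print('hole',h)
ml,mr,fl,fr=[q(*a,.03) for a in [(597,82),(0,0),(640,340),(707,328)]];print(ml,fl,fr,np.linalg.norm(fl-fr),np.linalg.norm(fl-ml)); d=ml-fl;print(np.degrees(np.arctan2(d[1],d[0])))
print('pivot',q(640,92,.061),'peg',q(727,55,.084),'dowel tip',q(657,243,.042),'slot', q(655,214,.03))
rel([.52,.176,.20],96.3)
E
```

```text
cam in tool [-8.02597470e-02 -1.43383539e-01 -7.29331665e-05] [[ 6.69223153e-04  9.50242375e-01  3.11510805e-01]
 [-2.55676783e-04 -3.11510702e-01  9.50242610e-01]
 [ 9.99999743e-01 -7.15570436e-04  3.44847392e-05]]
[0.54928169 0.20290528 0.02      ] [0.55467233 0.15489656 0.02      ] [0.42980453 0.1863313  0.02      ] [0.4361379  0.13958219 0.02      ] 0.04831040685333086 0.12062125945271678
7.6309401657009985
hole [0.5210222  0.17579481 0.02      ]
[ 0.62870844 -0.09355327  0.03      ] [ 0.47928578 -0.12611856  0.03      ] [ 0.48895628 -0.16374981  0.03      ] 0.03885395597891803 0.1529301506459888
12.294828748644305
pivot [ 0.6161406  -0.11593922  0.061     ] peg [ 0.634853   -0.16108396  0.084     ] dowel tip [ 0.53353478 -0.131774    0.042     ] slot [ 0.55267217 -0.13113533  0.03      ]
now [0.225  0.6092 0.2304] zang 69.74 shift [ 426.8   31.  -304.1] turn -26.56 F [ 0.45 -0.38 -0.67] T [ 0.03 -0.02  0.01] grip 0.0856 t 0.15
```

```bash
python3 -m crank '[[1,42,0,-30,-3],[1,84,0,-60,-6],[1,126,0,-90,-9],[1,168,0,-120,-12],[1,210,0,-150,-15],[1,252,5,-180,-18],[1,294,10,-210,-21],[1,336,15,-240,-24],[1,378,20,-270,-27],[1,420,25,-302,-28]]'
python3 -m crank '[[1,7,6,-2,0],[1,7,6,-2,0],[1,7,6,-2,0]]'
python3 - <<'E'
from h import *
P=camera_params('wrist');im=read_camera('wrist');rel([.521,.176,.2],97.6);np.save('P1',P,allow_pickle=True)
cv2.imwrite('pics/w1.png',im[:,:,::-1])
for x in [(.521,.176,.02),(.5335,-.132,.042),(.616,-.116,.061)]:print(proj('wrist',x,P))
E
```

```text
clock: 1.15
tcp_pos: [0.505, 0.1943, 0.2075]
eef_rot: [[0.991, -0.001, -0.136], [0.136, -0.002, 0.991], [-0.001, -1.0, -0.002]]
ft_force: [0.8, 0.8, -0.7]
grip_width: 0.0854
clock: 1.45
tcp_pos: [0.5112, 0.1949, 0.2013]
eef_rot: [[0.99, -0.002, -0.138], [0.138, -0.001, 0.99], [-0.002, -1.0, -0.0]]
ft_force: [-0.3, -0.2, -0.2]
grip_width: 0.0857
now [0.511  0.1955 0.2016] zang 98.01 shift [  7.2   1.5 -20.7] turn 0.41 F [-0.02  0.39  0.83] T [-0.01  0.   -0.04] grip 0.0857 t 1.5
[242.13033767 174.69001477]
[ 17.1402309  161.10556853]
[ 23.21431067 224.33178435]
```

View pics/w1.png

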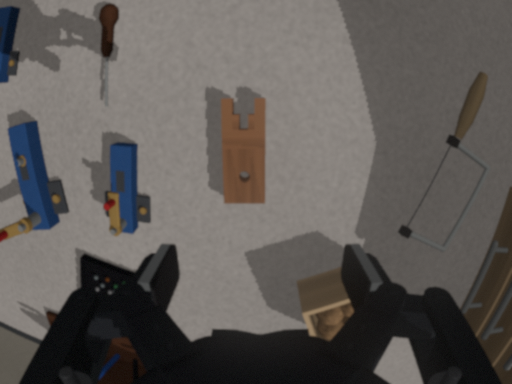

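The wrist view shows the board with its hole at (244,175) and its notch towards the robot. The top-view estimate predicted (242,175), so the two agree within 2 px. I'll refine it with a zoomed crop.

```bash
python3 - <<'E'
from h import *
im=cv2.imread('pics/w1.png')[:,:,::-1]
crop(im,200,80,90,140,4,'pics/w1c.png')
E
```

```text
(no output)
```

View pics/w1c.png

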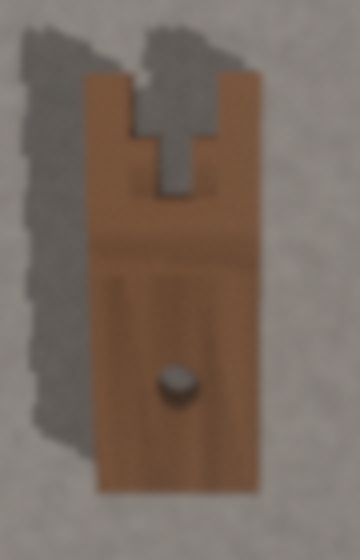

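```bash
python3 - <<'E'
from h import *
P=np.load('P1.npy',allow_pickle=True).item()
q=lambda x,y,z:px('wrist',200+x/4-.4,80+y/4-.4,z,P)
a=[q(*c,.02) for c in [(97,492),(259,492),(85,72),(261,72)]];print(*a)
print(np.linalg.norm(a[0]-a[1]),np.linalg.norm(a[0]-a[2]))
e=a[0]-a[1];print('width dir-90',np.degrees(np.arctan2(-e[1],-e[0]))-0)
d=a[0]+a[1]-a[2]-a[3];print(np.degrees(np.arctan2(d[1],d[0])))
h=q(179,381,.02);m=(a[0]+a[1])/2;print('hole',h,'tail mid',m,np.linalg.norm(h-m))
rel([h[0],h[1],.1],97.6)
E
```

```text
[0.55744554 0.15873522 0.02      ] [0.55085932 0.20568041 0.02      ] [0.43806999 0.14220419 0.02      ] [0.43210725 0.18936352 0.02      ]
0.047404949911182305 0.12051471301282608
width dir-90 97.98624096314477
7.853956552167908
hole [0.52084544 0.17851743 0.02      ] tail mid [0.55415243 0.18220781 0.02      ] 0.033510807799351006
now [0.511  0.1955 0.2016] zang 98.01 shift [  7.6 101.5 -18.2] turn 0.41 F [-0.02  0.39  0.83] T [-0.01  0.   -0.04] grip 0.0857 t 1.5
```

```bash
python3 -m crank '[[1,8,30,-18,0],[1,8,70,-18,0],[1,8,110,-18,0],[1,8,150,-18,0],[1,8,175,-18,0],[1,8,190,-18,0],[1,8,190,-18,0]]'
python3 - <<'E'
from h import *
rel([.521,.1775,.003],98)
P=camera_params('wrist');im=read_camera('wrist');cv2.imwrite('pics/w2.png',im[:,:,::-1])
E
```

```text
clock: 2.2
tcp_pos: [0.5185, 0.1808, 0.0098]
eef_rot: [[0.99, -0.006, -0.143], [0.143, -0.001, 0.99], [-0.006, -1.0, 0.0]]
ft_force: [-0.1, 0.1, 1.1]
grip_width: 0.0852
now [0.5185 0.1808 0.0098] zang 98.24 shift [ 2.   6.8 -3.6] turn 0.24 F [-0.09  0.08  1.12] T [ 0.04  0.02 -0.06] grip 0.0852 t 2.2
```

View pics/w2.png

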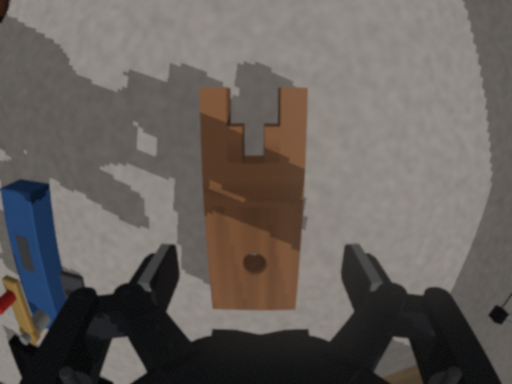

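The hole is at (255,263), centred between the jaws, and the board is well aligned. I'll go down and grip.

```bash
python3 -m crank '[[1,2,4,-4,0],[1,2,7,-4,0],[0.5,2,7,-4,0],[0.2,2,7,-4,0],[0,2,7,-4,0],[-0.2,2,7,-4,0],[-0.3,2,7,-4,0],[-0.5,2,7,-4,0],[-1,2,7,-4,0],[-1,2,7,-4,0]]'
python3 - <<'E'
from h import *
rel([.521,.1775,.003],98)
P=camera_params('wrist');im=read_camera('wrist');cv2.imwrite('pics/w3.png',im[:,:,::-1])
im=read_camera('side');crop(im,180,130,110,80,6,'pics/s3.png')
E
```

```text
clock: 3.25
tcp_pos: [0.5228, 0.1773, 0.005]
eef_rot: [[0.99, -0.002, -0.143], [0.143, 0.001, 0.99], [-0.002, -1.0, 0.001]]
ft_force: [-1.1, -0.4, 5.2]
grip_width: 0.0466
now [0.5228 0.1773 0.005 ] zang 98.2 shift [-1.8  2.   0.4] turn 0.2 F [-1.13 -0.39  5.16] T [-0.01  0.13 -0.02] grip 0.0466 t 3.25
```

View pics/w3.png

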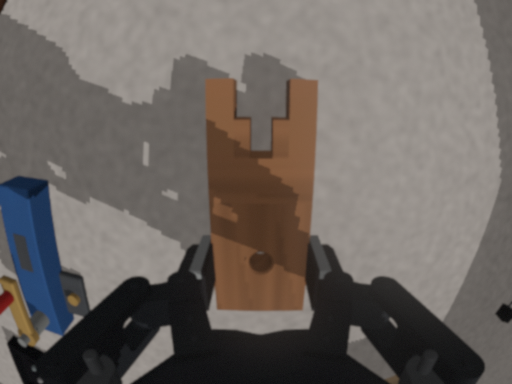

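View pics/s3.png

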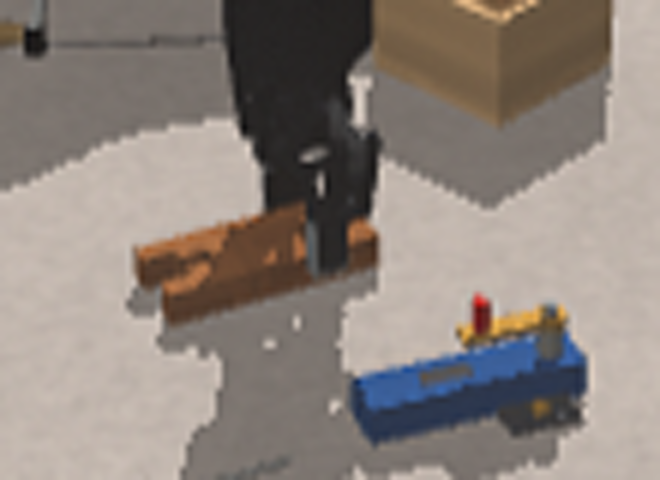

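The board is gripped with its hole at wrist pixel (261,262). Now I'll lift it.

```bash
python3 -m crank '[[-1,0,-3,0,0],[-1,0,-8,0,0],[-1,0,-20,0,0],[-1,0,-40,0,0],[-1,0,-65,0,0],[-1,0,-90,0,0],[-1,0,-110,0,0],[-1,0,-120,0,0],[-1,0,-120,0,0]]'
python3 - <<'E'
from h import *
rel([.521,.1775,.125],98)
P=camera_params('wrist');im=read_camera('wrist');cv2.imwrite('pics/w4.png',im[:,:,::-1])
im=read_camera('side');crop(im,160,80,130,100,6,'pics/s4.png')
E
```

```text
clock: 4.25
tcp_pos: [0.524, 0.1776, 0.1267]
eef_rot: [[0.99, 0.001, -0.143], [0.143, 0.002, 0.99], [0.001, -1.0, 0.002]]
ft_force: [0.0, -0.1, -1.1]
grip_width: 0.0465
now [0.524  0.1776 0.1267] zang 98.2 shift [-3.   1.7  0.4] turn 0.2 F [ 0.01 -0.12 -1.08] T [-0.01 -0.02 -0.01] grip 0.0465 t 4.25
```

View pics/w4.png

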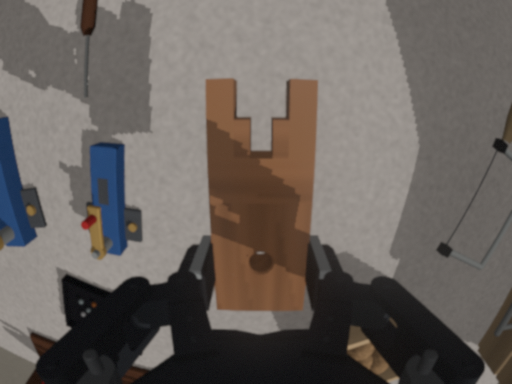

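View pics/s4.png

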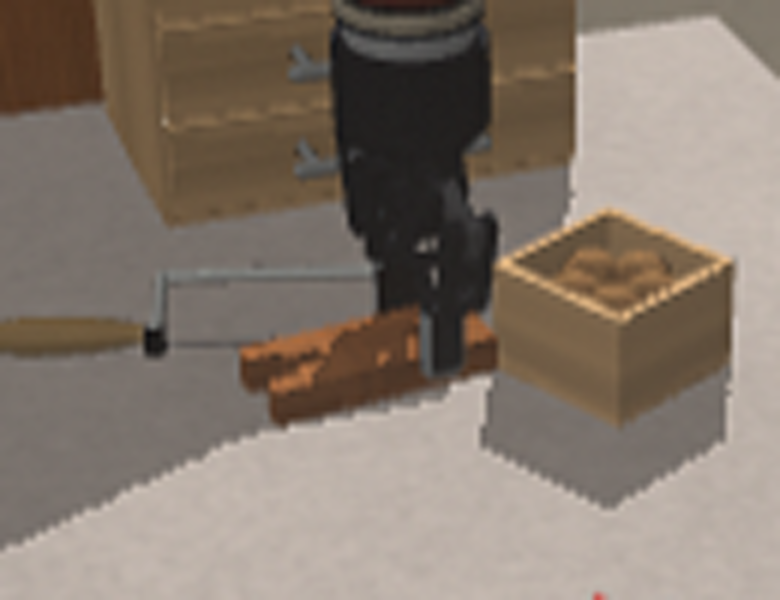

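```bash
python3 - <<'E'
from h import *
P=camera_params('wrist');s=observe();R=s['eef_rot']
top=s['tcp_pos'][2]+.015
h=px('wrist',261,262.5,top,P)
print('hole in tool',R.T@(h-s['tcp_pos'])*1000)
for c in [(217,310),(303,310),(207,80),(317,80)]:print(R.T@(px('wrist',*c,top,P)-s['tcp_pos'])*1000)
rel([.50,0.0,.127],102.8)
E
```

```text
hole in tool [  0.16521099 -15.0001567    0.72301982]
[ 32.69935548 -15.12579078 -24.00415817]
[ 32.75834583 -15.09351835  24.42746173]
[-87.75453078 -14.72095827 -22.41595565]
[-87.81266113 -14.68917937  24.69395069]
now [0.5225 0.177  0.1245] zang 98.2 shift [ -47.6   -2.4 -172. ] turn -4.6 F [-0.09 -0.43 -0.18] T [-0.05 -0.01 -0.  ] grip 0.0462 t 4.35
```

```bash
python3 -m crank '[[-1,-10,-2,-34,0],[-1,-20,-4,-68,-2],[-1,-30,-4,-102,-4],[-1,-40,-4,-136,-4.6],[-1,-48,-4,-160,-4.6],[-1,-48,-4,-172,-4.6],[-1,-48,-4,-172,-4.6],[-1,-48,-4,-172,-4.6]]'
python3 - <<'E'
from h import *
rel([.50,0.0,.127],102.8)
P=camera_params('wrist');np.save('P5',P,allow_pickle=True);im=read_camera('wrist');cv2.imwrite('pics/w5.png',im[:,:,::-1])
im=read_camera('top');cv2.imwrite('pics/t5.png',im[:,:,::-1])
E
```

```text
clock: 5.15
tcp_pos: [0.4999, 0.0016, 0.1282]
eef_rot: [[0.975, -0.004, -0.223], [0.223, 0.002, 0.975], [-0.003, -1.0, 0.002]]
ft_force: [0.1, 1.1, -1.5]
grip_width: 0.0463
now [0.4999 0.0016 0.1282] zang 102.89 shift [-0.3  1.1 -1.6] turn 0.09 F [ 0.14  1.08 -1.53] T [ 0.04 -0.01  0.03] grip 0.0463 t 5.15
```

View pics/w5.png

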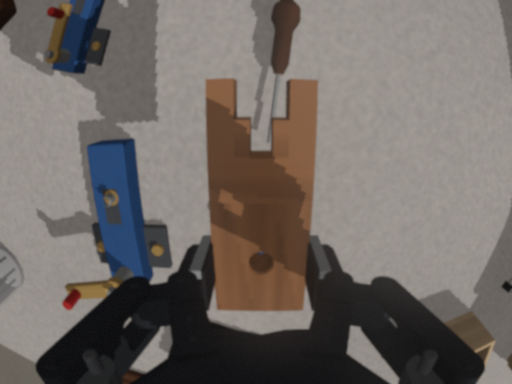

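The target mount is clear at (120,210), with the dowel at (110,198).

```bash
python3 - <<'E'
from h import *
im=cv2.imread('pics/w5.png')[:,:,::-1]
crop(im,50,130,130,190,4,'pics/w5c.png') if 0 else crop(im,55,130,130,145,4,'pics/w5c.png')
crop(im,55,230,130,90,5,'pics/w5d.png')
im=cv2.imread('pics/t5.png')[:,:,::-1];crop(im,270,160,70,75,8,'pics/t5c.png')
E
```

```text
(no output)
```

View pics/w5c.png

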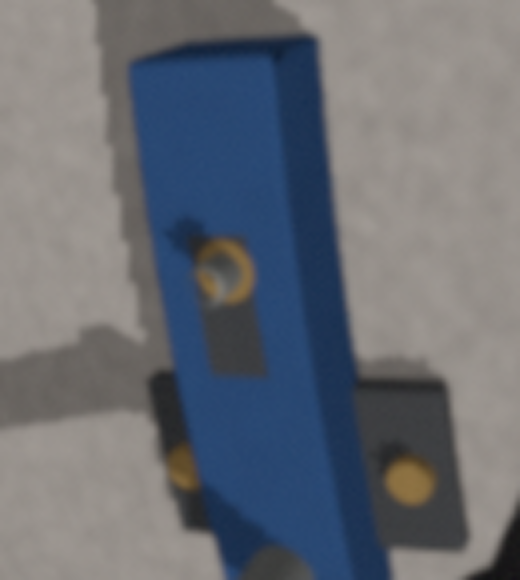

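View pics/t5c.png

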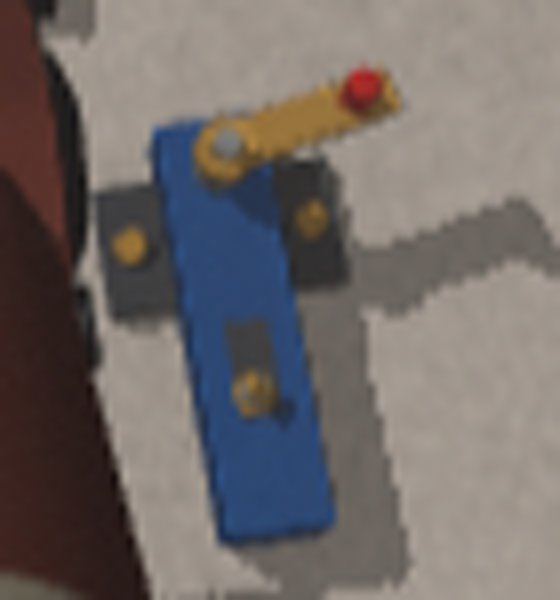

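View pics/w5d.png

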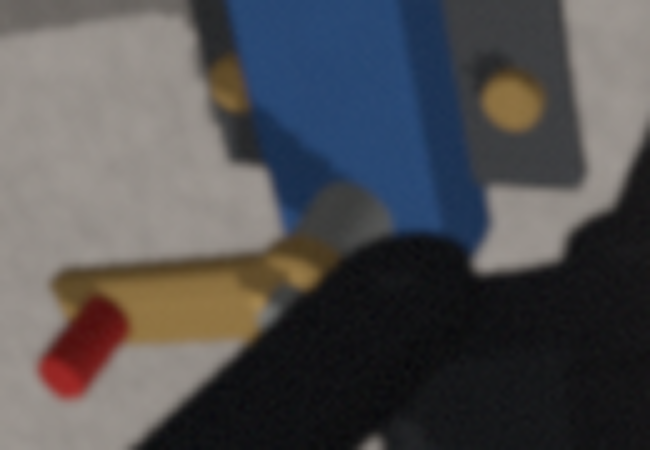

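```bash
python3 - <<'E'
from h import *
im=cv2.imread('pics/w5.png')[:,:,::-1]
crop(im,90,180,45,50,12,'pics/w5e.png')
P=np.load('P5.npy',allow_pickle=True).item()
q=lambda x,y,z:px('wrist',55+x/4-.4,130+y/4-.4,z,P)
# front corners, left edge
A=q(132,64,.03);B=q(276,56,.03);C=q(332,570,.03);D=q(200,490,.03)
print(A,B,np.linalg.norm(A-B)); 
for e in (C-B,D-A): print(np.degrees(np.arctan2(e[1],e[0])))
e=A-B;print(np.degrees(np.arctan2(-e[0],e[1])), 'perp')
print('base',q(229,271,.03),'tip',q(212,287,.042))
S=[q(*c,.03) for c in[(193,240),(246,236),(212,378),(267,376)]];print(S,'slot far/near')
E
```

```text
[ 0.49141678 -0.16274909  0.03      ] [ 0.48292039 -0.12472845  0.03      ] 0.038958414600220544
10.109216724354894
11.86950298397209
-167.40320093291325 perp
base [ 0.5360857  -0.13246971  0.03      ] tip [ 0.5353657  -0.13096082  0.042     ]
[array([ 0.53056541, -0.14274544,  0.03      ]), array([ 0.52632269, -0.12841999,  0.03      ]), array([ 0.56558305, -0.13630896,  0.03      ]), array([ 0.56092659, -0.12098471,  0.03      ])] slot far/near
```

View pics/w5e.png

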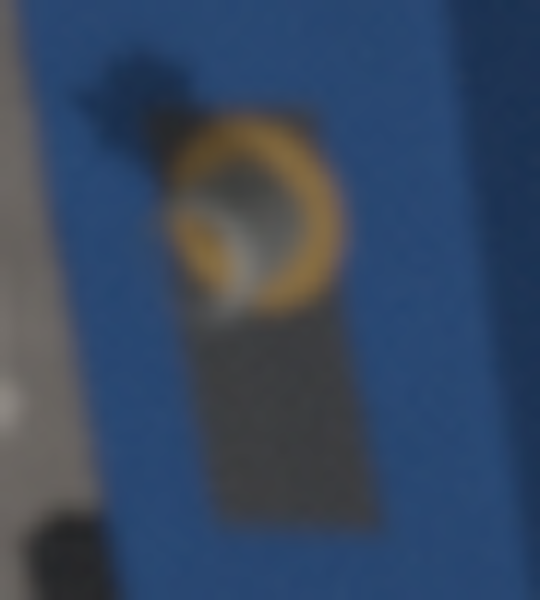

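```bash
python3 - <<'E'
from h import *
from scipy.optimize import least_squares
P5=np.load('P5.npy',allow_pickle=True).item();PT=camera_params('top')
T=lambda x,y:np.array([270+x/8-.45,160+y/8-.45]); W=lambda x,y:np.array([55+x/4-.4,130+y/4-.4])
obs=[('t',T(155,127),(95,20,30)),('t',T(222,545),(-60,20,30)),('t',T(333,522),(-60,-20,30)),
('t',T(97,193),(80,45,8)),('t',T(118,322),(30,45,8)),('t',T(347,285),(30,-45,8)),
('w',W(132,64),(-60,-20,30)),('w',W(276,56),(-60,20,30)),('w',W(446,380),(30,45,8)),('w',W(468,548),(80,45,8)),
('w',W(152,373),(30,-45,8)),('w',W(317,38),(-60,20,0))]
def tr(p,m):
    c,s=np.cos(p[2]),np.sin(p[2]);return [p[0]+(c*m[0]-s*m[1])/1e3,p[1]+(s*m[0]+c*m[1])/1e3,m[2]/1e3]
for which in ('t','w','tw'):
    o=[a for a in obs if a[0] in which]
    f=lambda p:np.concatenate([proj('top' if a=='t' else 'wrist',tr(p,m),PT if a=='t' else P5)-u for a,u,m in o])
    r=least_squares(f,[.546,-.132,.21],x_scale=[.01,.01,.05],loss='soft_l1')
    print(which,r.x[:2].round(4),np.degrees(r.x[2]).round(2));print(f(r.x).reshape(-1,2).round(1).tolist())
p=r.x
inv=lambda X:np.array([[np.cos(p[2]),np.sin(p[2])],[-np.sin(p[2]),np.cos(p[2])]])@(X[:2]-p[:2])*1e3
for n,u,z,P in [('wrist',(111.1,197.3),.03,P5),('wrist',(106.3,201.3),.042,P5),('top',T(253,390),.042,PT)]:
    X=px(n,*u,z,P);print(X,'mount',inv(X).round(1))
print('pegs',px('top',*T(362,88),.084,PT),'pivot',tr(p,(75,0,53)), px('wrist',55+67/5-.4,230+380/5-.4,.084,P5))
E
```

```text
t [ 0.5433 -0.1318] 12.18
[[0.1, -0.1], [0.3, -0.1], [0.3, 0.8], [-0.8, -0.5], [-0.9, -0.3], [0.7, 0.2]]
w [ 0.5451 -0.1311] 13.03
[[-1.2, -0.5], [-0.3, -0.9], [-0.0, 2.2], [0.7, 1.8], [-1.2, 1.4], [2.4, -1.4]]
tw [ 0.5447 -0.1312] 12.88
[[-0.5, -0.5], [0.4, -0.6], [0.4, 0.2], [-1.3, -0.7], [-1.1, -0.5], [0.3, -0.4], [-1.1, -1.1], [-0.2, -1.4], [-0.1, 1.9], [0.4, 1.6], [-1.4, 0.9], [2.5, -1.8]]
[ 0.53622735 -0.1332878   0.03      ] mount [-8.7 -0.1]
[ 0.53564744 -0.13233592  0.042     ] mount [-9.   0.9]
[ 0.53435077 -0.13109604  0.042     ] mount [-10.    2.4]
pegs [ 0.63603091 -0.15936227  0.084     ] pivot [np.float64(0.6177792662478193), np.float64(-0.11452389590213902), 0.053] [ 0.63847994 -0.15883666  0.084     ]
```

The fit puts the mount at about 12.5° yaw and the dowel at about (0.5355,-0.132), roughly -9 mm along the slot. I'll move above it.

```bash
python3 - <<'E'
from h import *
rel([.5355,-.132,.100],102.6)
E
```

```text
now [0.4998 0.0022 0.1284] zang 102.99 shift [   4.7   28.  -138.9] turn 0.39 F [ 1.01  0.22 -1.53] T [ 0.02 -0.02  0.  ] grip 0.0464 t 5.25
```

```bash
python3 -m crank '[[-1,1,0,-30,0.2],[-1,2,0,-60,0.4],[-1,3,10,-90,0.4],[-1,4,20,-115,0.4],[-1,5,28,-132,0.4],[-1,5,28,-139,0.4],[-1,5,28,-139,0.4],[-1,5,28,-139,0.4]]'
python3 - <<'E'
from h import *
rel([.5355,-.132,.062],102.6)
P=camera_params('wrist');im=read_camera('wrist');cv2.imwrite('pics/w6.png',im[:,:,::-1])
im=read_camera('side');crop(im,200,140,130,110,6,'pics/s6.png')
E
```

```text
clock: 6.05
tcp_pos: [0.5361, -0.13, 0.1004]
eef_rot: [[0.975, -0.003, -0.22], [0.22, 0.003, 0.975], [-0.002, -1.0, 0.004]]
ft_force: [0.0, -0.0, -1.1]
grip_width: 0.0459
now [ 0.5361 -0.13    0.1004] zang 102.73 shift [-1.  38.4 -2. ] turn 0.13 F [ 0.05 -0.04 -1.09] T [ 0.03 -0.03 -0.05] grip 0.0459 t 6.05
```

View pics/w6.png

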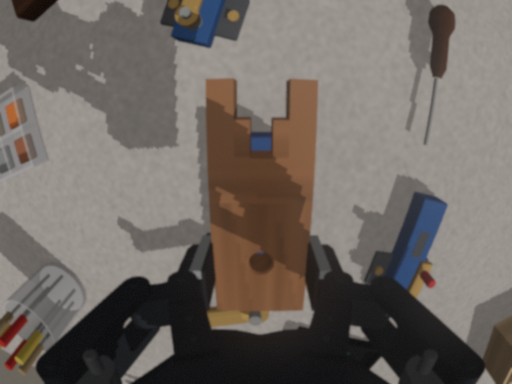

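View pics/s6.png

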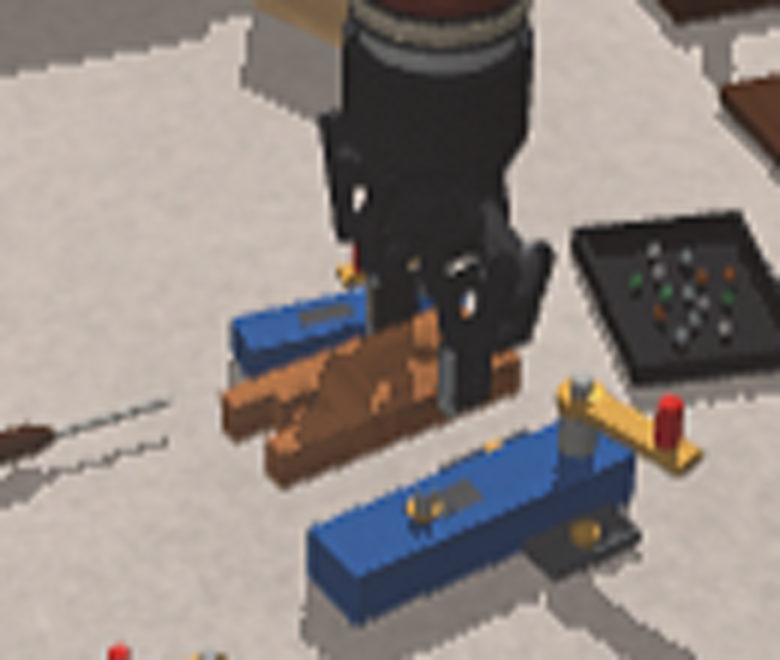

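```bash
python3 -m crank '[[-1,-1,10,-2,0],[-1,-1,20,-2,0],[-1,-1,30,-2,0],[-1,-1,38,-2,0],[-1,-1,42,-2,0],[-1,-1,44,-2,0],[-1,-1,44,-2,0],[-1,-1,44,-2,0]]'
python3 - <<'E'
from h import *
rel([.5355,-.132,.047],102.6)
P=camera_params('wrist');im=read_camera('wrist');crop(im,210,220,100,100,6,'pics/w7.png')
im=read_camera('side');crop(im,230,170,100,80,8,'pics/s7.png')
E
```

```text
clock: 6.95
tcp_pos: [0.5357, -0.1321, 0.0567]
eef_rot: [[0.975, -0.002, -0.221], [0.221, 0.003, 0.975], [-0.002, -1.0, 0.003]]
ft_force: [-0.3, -0.3, -0.4]
grip_width: 0.0467
now [ 0.5357 -0.1321  0.0567] zang 102.75 shift [-0.2  9.7  0.1] turn 0.15 F [-0.31 -0.31 -0.38] T [-0.03 -0.03 -0.07] grip 0.0467 t 6.95
```

View pics/w7.png

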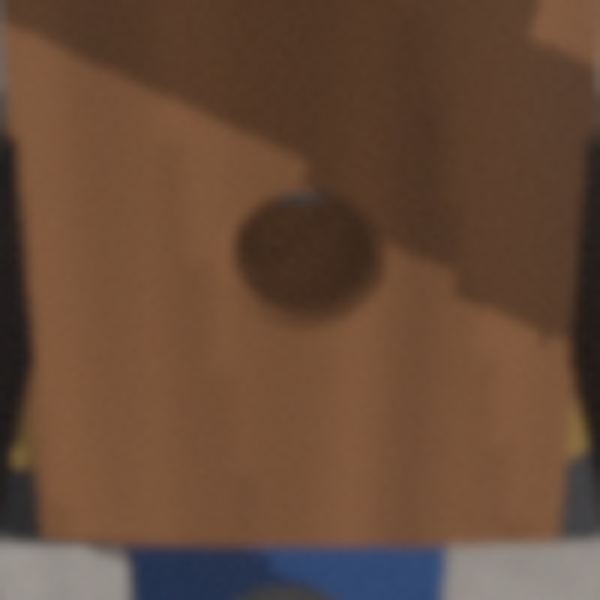

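View pics/s7.png

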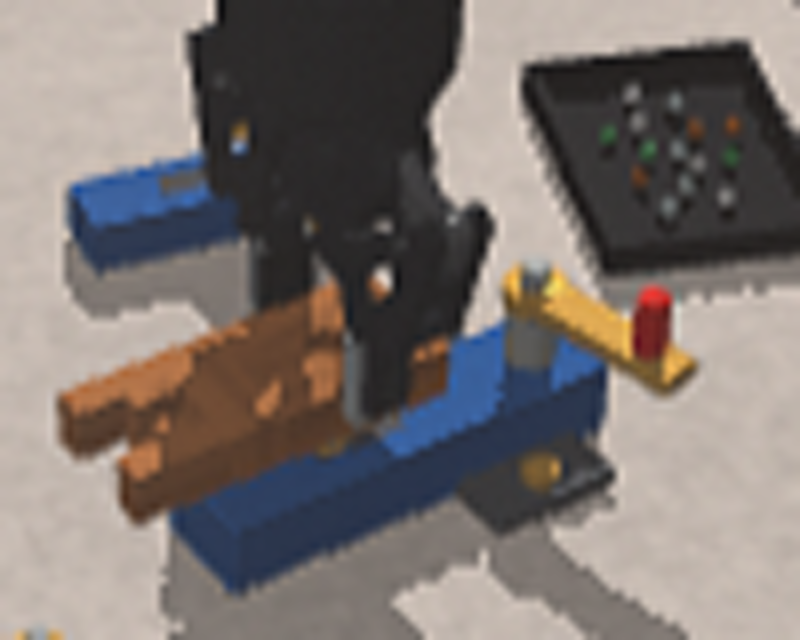

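```bash
python3 - <<'E'
from h import *
P=camera_params('wrist');s=observe();R=s['eef_rot'];t=lambda X:(R.T@(X-s['tcp_pos'])*1000).round(1)
print('sliver',t(px('wrist',259.6,252.8,.042,P)))
for u in(232.1,283.7):print('mount edge',t(px('wrist',u,312.3,.03,P)))
top=s['tcp_pos'][2]+.015
for u in [(210+240/6,220+250/6),(210+380/6,220+250/6),(260.5,220+190/6),(260.5,220+322/6)]:print('hole rim',t(px('wrist',*u,top,P)))
# where would lower rim (tool y=+5) far side appear
for y in (-15,5,14.7):
  for dx in(-6,6):
    X=s['tcp_pos']+R@np.array([dx,y,0.3])/1e3;print(y,dx,proj('wrist',X,P).round(1))
E
```

```text
sliver [11.9 14.9  0. ]
mount edge [ 71.5  26.8 -20.6]
mount edge [71.5 26.9 17.9]
hole rim [ -0.3 -15.   -4.8]
hole rim [ -0.3 -15.    7. ]
hole rim [ -6.2 -15.    0.5]
hole rim [  7.1 -15.    0.5]
-15 -6 [260.1 252. ]
-15 6 [260.1 272. ]
5 -6 [260.1 234. ]
5 6 [260.1 252.6]
14.7 -6 [260.1 226.7]
14.7 6 [260.1 244.6]
```

```bash
python3 -m crank '[[-1,0,3,-0.5,0],[-1,0,6,-0.5,0],[-1,0,8,-0.5,0],[-1,0,9,-0.5,0],[-1,0,10,-0.5,0],[-1,0,11,-0.5,0],[-1,0,11,-0.5,0]]'
python3 - <<'E'
from h import *
rel([.5355,-.132,.035],102.6)
E
```

```text
clock: 7.75
tcp_pos: [0.5358, -0.1326, 0.0458]
eef_rot: [[0.975, -0.002, -0.221], [0.221, 0.003, 0.975], [-0.002, -1.0, 0.003]]
ft_force: [-0.5, -0.6, -0.5]
grip_width: 0.0465
now [ 0.5358 -0.1326  0.0458] zang 102.75 shift [-0.1 10.8  0.6] turn 0.15 F [-0.48 -0.62 -0.54] T [ 0.04 -0.01 -0.  ] grip 0.0465 t 7.75
```

No contact yet. I'll keep going down in small steps.

```bash
python3 -m crank '[[-1,0,1,0,0],[-1,0,2,0,0],[-1,0,2,0,0]]'
python3 -m crank '[[-1,0,1,0,0],[-1,0,2,0,0],[-1,0,2,0,0]]'
```

```text
clock: 8.05
tcp_pos: [0.5357, -0.1325, 0.0436]
eef_rot: [[0.975, -0.002, -0.221], [0.221, 0.003, 0.975], [-0.002, -1.0, 0.003]]
ft_force: [-0.1, 0.4, -1.5]
grip_width: 0.0465
clock: 8.35
tcp_pos: [0.5355, -0.1326, 0.0415]
eef_rot: [[0.975, -0.003, -0.221], [0.221, 0.003, 0.975], [-0.002, -1.0, 0.003]]
ft_force: [-0.6, 0.7, -0.7]
grip_width: 0.0464
```

The underside should now be below the dowel tip and there is still no force, so the hole is over the dowel.

```bash
python3 -m crank '[[-1,0,1,0,0],[-1,0,2,0,0],[-1,0,3,0,0],[-1,0,3,0,0]]'
python3 -m crank '[[-1,0,1,0,0],[-1,0,2,0,0],[-1,0,2,0,0]]'
python3 - <<'E'
from h import *
rel([.5355,-.132,.035],102.6)
P=camera_params('wrist');im=read_camera('wrist');cv2.imwrite('pics/w8.png',im[:,:,::-1])
im=read_camera('side');crop(im,230,170,100,80,8,'pics/s8.png')
E
```

```text
clock: 8.75
tcp_pos: [0.5354, -0.1325, 0.0383]
eef_rot: [[0.975, -0.003, -0.221], [0.221, 0.003, 0.975], [-0.002, -1.0, 0.003]]
ft_force: [0.6, -0.1, -0.7]
grip_width: 0.0464
clock: 9.05
tcp_pos: [0.5353, -0.1325, 0.0361]
eef_rot: [[0.975, -0.003, -0.221], [0.221, 0.003, 0.975], [-0.003, -1.0, 0.004]]
ft_force: [0.4, 0.2, -0.6]
grip_width: 0.046
now [ 0.5353 -0.1325  0.0361] zang 102.75 shift [0.3 1.1 0.4] turn 0.15 F [ 0.43  0.21 -0.56] T [-0.03  0.    0.02] grip 0.046 t 9.05
```

View pics/w8.png

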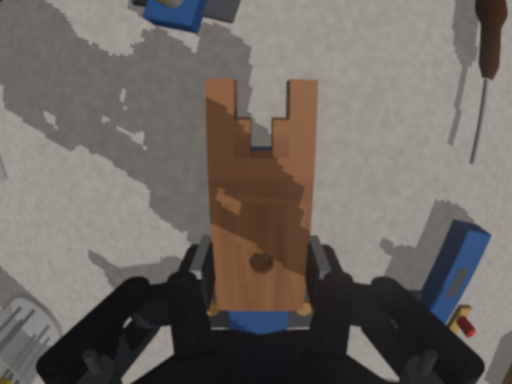

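View pics/s8.png

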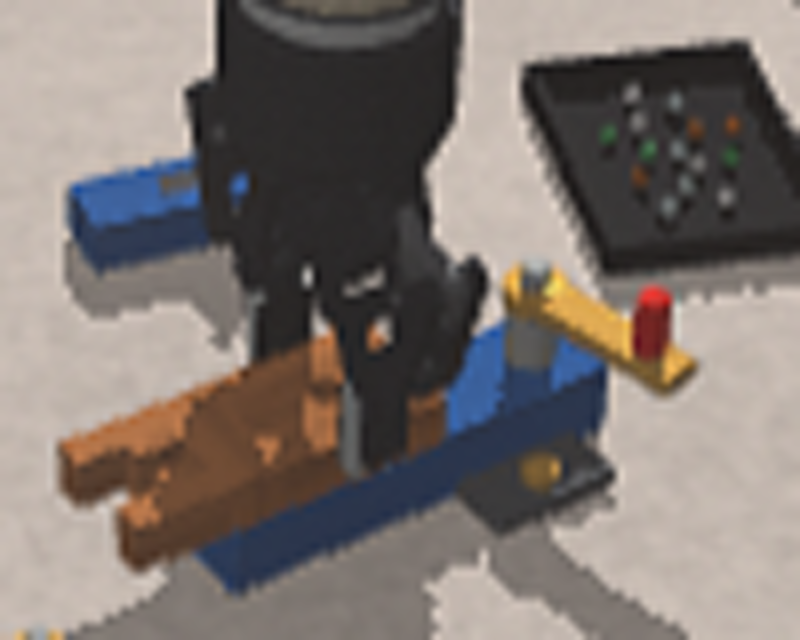

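```bash
python3 -m crank '[[-1,0,0.5,0,0],[-1,0,1,0,0],[-1,0,1,0,0]]'
python3 -m crank '[[-1,0,0.5,0,0],[-1,0,1,0,0],[-1,0,1,0,0]]'
```

```text
clock: 9.45
tcp_pos: [0.5353, -0.1325, 0.0352]
eef_rot: [[0.975, -0.003, -0.221], [0.221, 0.003, 0.975], [-0.003, -1.0, 0.003]]
ft_force: [-0.2, 0.4, -0.9]
grip_width: 0.0464
clock: 9.75
tcp_pos: [0.5354, -0.1325, 0.035]
eef_rot: [[0.975, -0.003, -0.221], [0.221, 0.002, 0.975], [-0.002, -1.0, 0.003]]
ft_force: [-1.8, 0.4, 5.9]
grip_width: 0.0467
```

Contact came at TCP z = 0.035 with about 6 N, which is exactly the seated height. I'll release and check.

```bash
python3 -m crank '[[-0.1,0,-0.3,0,0],[0.2,0,-0.3,0,0],[0.5,0,-0.3,0,0],[0.8,0,-0.3,0,0],[0.8,0,-0.3,0,0],[0.8,0,-0.3,0,0]]'
python3 -m crank '[[0.8,0,-10,0,0],[0.8,0,-30,0,0],[0.8,0,-60,0,0],[0.8,0,-90,0,0],[0.8,0,-115,0,0],[0.8,0,-125,0,0],[0.8,0,-125,0,0],[0.8,0,-125,0,0]]'
python3 - <<'E'
from h import *
rel([.5355,-.132,.035],102.6)
P=camera_params('wrist');np.save('P9',P,allow_pickle=True);im=read_camera('wrist');cv2.imwrite('pics/w9.png',im[:,:,::-1]);crop(im,195,120,140,120,5,'pics/w9c.png')
im=read_camera('side');crop(im,230,170,100,80,8,'pics/s9.png')
E
```

```text
clock: 10.35
tcp_pos: [0.5354, -0.1325, 0.0352]
eef_rot: [[0.975, -0.003, -0.221], [0.221, 0.003, 0.975], [-0.003, -1.0, 0.003]]
ft_force: [0.4, -0.4, -0.0]
grip_width: 0.077
clock: 11.15
tcp_pos: [0.535, -0.1327, 0.1594]
eef_rot: [[0.975, -0.005, -0.221], [0.221, 0.003, 0.975], [-0.004, -1.0, 0.004]]
ft_force: [0.2, 0.4, -0.3]
grip_width: 0.0767
now [ 0.535  -0.1327  0.1594] zang 102.75 shift [1.100e+00 1.244e+02 1.000e-01] turn 0.15 F [ 0.19  0.38 -0.28] T [ 0.03 -0.02 -0.01] grip 0.0767 t 11.15
```

View pics/w9.png

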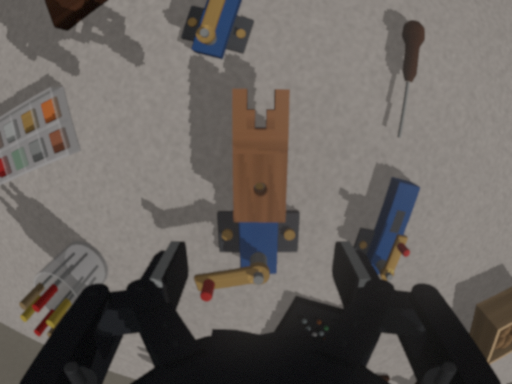

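View pics/s9.png

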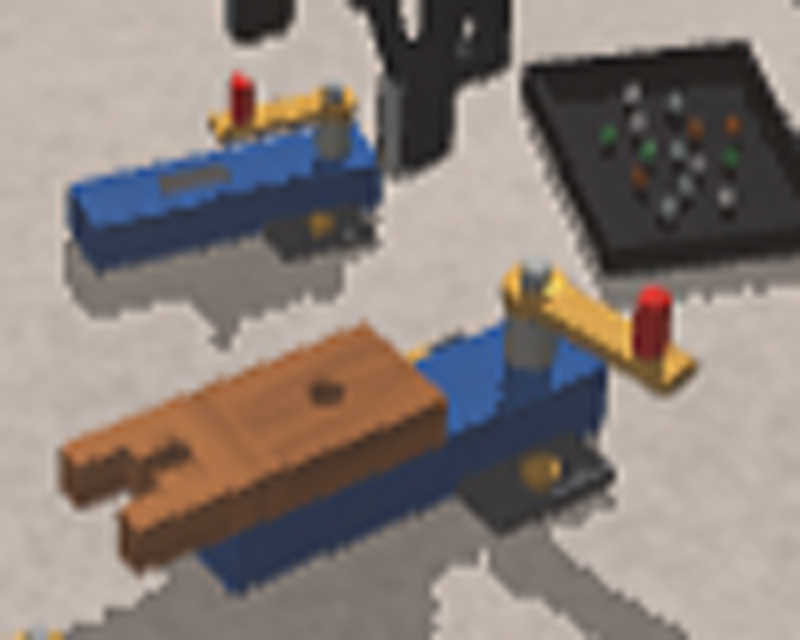

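The board is seated flat. I'll check its alignment against the mount in the same view.

```bash
python3 - <<'E'
from h import *
im=cv2.imread('pics/w9.png')[:,:,::-1]
crop(im,190,80,120,110,5,'pics/w9a.png');crop(im,190,180,120,115,5,'pics/w9b.png')
E
```

```text
(no output)
```

View pics/w9a.png

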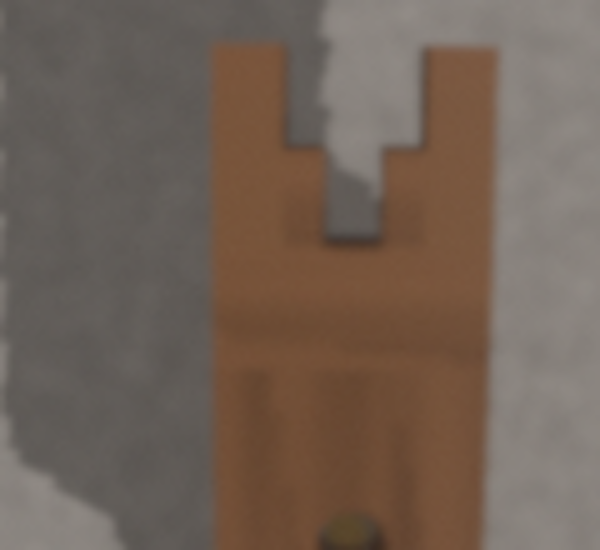

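View pics/w9b.png

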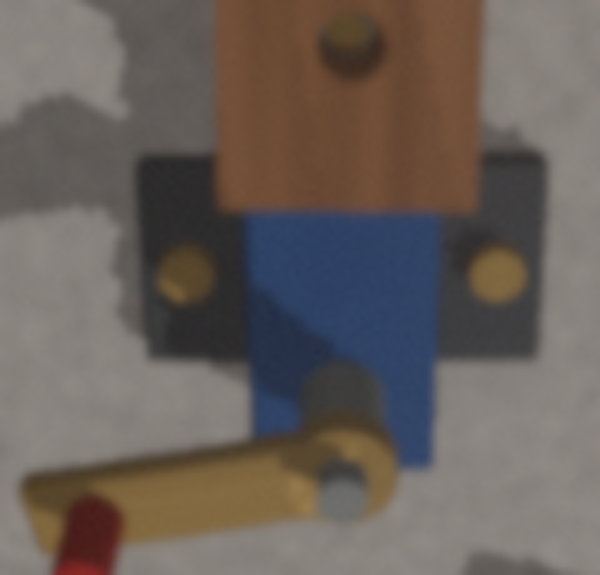

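```bash
python3 - <<'E'
from h import *
P=np.load('P9.npy',allow_pickle=True).item()
a=lambda x,y,z:px('wrist',190+x/5-.4,80+y/5-.4,z,P)
b=lambda x,y,z:px('wrist',190+x/5-.4,180+y/5-.4,z,P)
ang=lambda d:np.degrees(np.arctan2(d[1],d[0])).round(2)
nl,nr,tl,tr=a(210,45,.05),a(497,47,.05),b(216,211,.05),b(479,211,.05)
print('board L',ang(tl-nl),'R',ang(tr-nr),'ctr',ang(tl+tr-nl-nr),'len',np.linalg.norm(tl-nl),'w',np.linalg.norm(tl-tr),np.linalg.norm(nl-nr),'tail perp',ang(tr-tl)-90+0)
l=b(254,430,.03)-b(248,215,.03);r=b(433,462,.03)-b(441,215,.03)
print('mount',ang(l),ang(r),'mean',(ang(l)+ang(r))/2,'w',np.linalg.norm(b(248,215,.03)-b(441,215,.03)))
f=[b(*c,.008) for c in[(137,157),(545,155),(150,357),(537,355)]]
print('foot',ang(f[2]-f[0]),ang(f[3]-f[1]),ang(f[1]-f[0])-90,ang(f[3]-f[2])-90,np.linalg.norm(f[1]-f[0]))
print('hole',b(352,47,.05),'tailmid',(tl+tr)/2)
piv=b(343,492,.067);peg=b(80,572,.084);print('piv',piv,'peg',peg,ang(peg-piv),np.linalg.norm((peg-piv)[:2]))
E
```

```text
board L 11.97 R 12.43 ctr 12.2 len 0.12039378757599871 w 0.04906409103723182 0.048096676295406086 tail perp 12.64
mount 12.5 12.51 mean 12.504999999999999 w 0.03884366567600291
foot 12.94 13.52 12.959999999999994 12.989999999999995 0.0877886276476307
hole [ 0.53578444 -0.13181562  0.05      ] tailmid [ 0.5672785  -0.12555807  0.05      ]
piv [ 0.61773152 -0.11513439  0.067     ] peg [ 0.63587092 -0.16104383  0.084     ] -68.44 0.04936308325521752
```

The board is within about 0.5° of the mount, with the dowel visible in the hole and the tail 33 mm behind it. Next I'll plan the keeper sweep, with the jaws loosely straddling the peg and turning along with the bar.

```bash
python3 - <<'E'
from h import *
print(observe()['joint_pos'].round(1))
rel([.6365,-.1605,.125],202.5)
E
```

```text
[ 17.7  31.7  -9.2 102.8   6.5  46.4 108.2]
now [ 0.5347 -0.1326  0.1587] zang 102.76 shift [ 93.3  33.  -49.8] turn -99.74 F [-0.14 -0.05 -0.58] T [ 0.06 -0.03  0.  ] grip 0.077 t 11.25
```

```bash
python3 -m crank '[[0.8,9,0,-5,8],[0.2,19,0,-10,16],[-0.3,28,0,-15,24],[-0.3,37,5,-20,32],[-0.3,47,10,-25,40],[-0.3,56,15,-30,48],[-0.3,65,20,-35,56],[-0.3,75,25,-40,64],[-0.3,84,30,-45,72],[-0.3,93,33,-50,80]]'
python3 - <<'E'
from h import *
print(observe()['joint_pos'].round(1))
rel([.6365,-.1605,.125],22.5)
P=camera_params('wrist');im=read_camera('wrist');cv2.imwrite('pics/w10.png',im[:,:,::-1])
rel([.6365,-.1605,.125],22.5)
im=read_camera('top');crop(im,240,130,100,90,8,'pics/t10.png')
print(proj('wrist',[.6365,-.1605,.084],P))
E
```

```text
clock: 12.25
tcp_pos: [0.6355, -0.1604, 0.1227]
eef_rot: [[0.382, -0.01, 0.924], [-0.924, 0.004, 0.382], [-0.007, -1.0, -0.008]]
ft_force: [-0.2, -0.6, 0.5]
grip_width: 0.0299
[  4.7  42.8  13.6  87.2 -11.8  52.   44.6]
now [ 0.6355 -0.1604  0.1227] zang 22.44 shift [ 0.4 -2.4  0.8] turn -0.06 F [-0.24 -0.59  0.46] T [-0.    0.02  0.02] grip 0.0299 t 12.25
now [ 0.6371 -0.1604  0.1221] zang 22.28 shift [-0.2 -2.9 -0.6] turn -0.22 F [ 2.32  0.71 -1.03] T [-0.02 -0.16  0.01] grip 0.0297 t 12.3
[262.11504129 220.5071926 ]
```

View pics/w10.png

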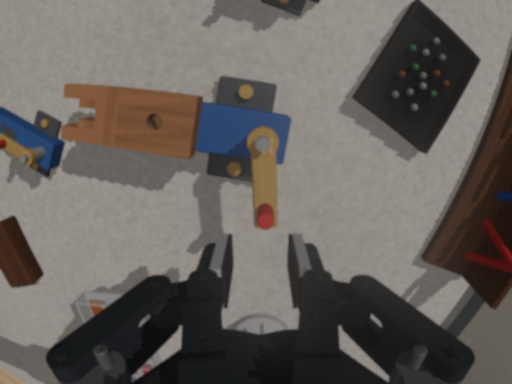

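The peg is at (265,215) and the tool was expected at about (262,220), so I'll refine.

```bash
python3 - <<'E'
from h import *
im=cv2.imread('pics/w10.png')[:,:,::-1]; crop(im,235,120,65,115,5,'pics/w10c.png')
P=camera_params('wrist')
for u in [(265.5,221),(265.5,214)]:print(px('wrist',*u,.084,P))
print('piv',px('wrist',263,143,.067,P),'pegbase?',px('wrist',265,208,.061,P))
E
```

```text
[ 0.63933939 -0.15981337  0.084     ]
[ 0.63734566 -0.15515367  0.084     ]
piv [ 0.61849259 -0.11470367  0.067     ] pegbase? [ 0.63906245 -0.15945747  0.061     ]
```

View pics/w10c.png

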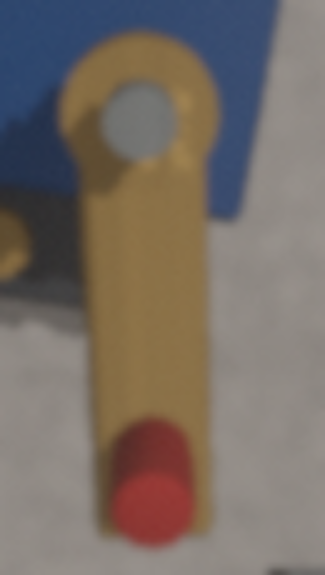

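```bash
python3 -m crank '[[-0.3,0,10,1.5,0],[-0.3,0,22,1.5,0],[-0.3,0,34,1.5,0],[-0.3,0,44,1.5,0],[-0.3,0,52,1.5,0],[-0.3,0,55,1.5,0],[-0.3,0,55,1.5,0]]'
python3 - <<'E'
from h import *
rel([.639,-.1596,.066],25)
im=read_camera('side');crop(im,250,150,100,80,8,'pics/s11.png')
P=camera_params('wrist');im=read_camera('wrist');cv2.imwrite('pics/w11.png',im[:,:,::-1])
E
```

```text
clock: 13.05
tcp_pos: [0.6368, -0.1595, 0.067]
eef_rot: [[0.388, -0.01, 0.922], [-0.922, 0.003, 0.388], [-0.007, -1.0, -0.008]]
ft_force: [-1.0, 0.6, 0.1]
grip_width: 0.0299
now [ 0.6368 -0.1595  0.067 ] zang 22.8 shift [0.9 1.  2.1] turn -2.2 F [-0.95  0.61  0.12] T [ 0.02 -0.02  0.02] grip 0.0299 t 13.05
```

View pics/w11.png

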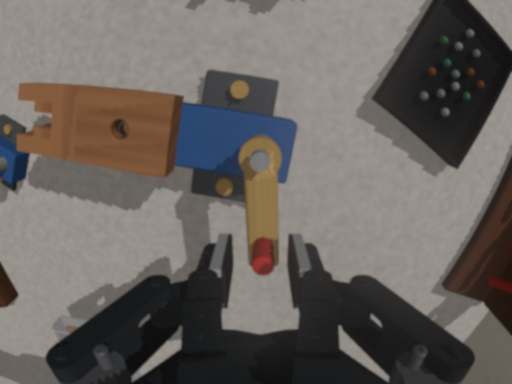

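View pics/s11.png

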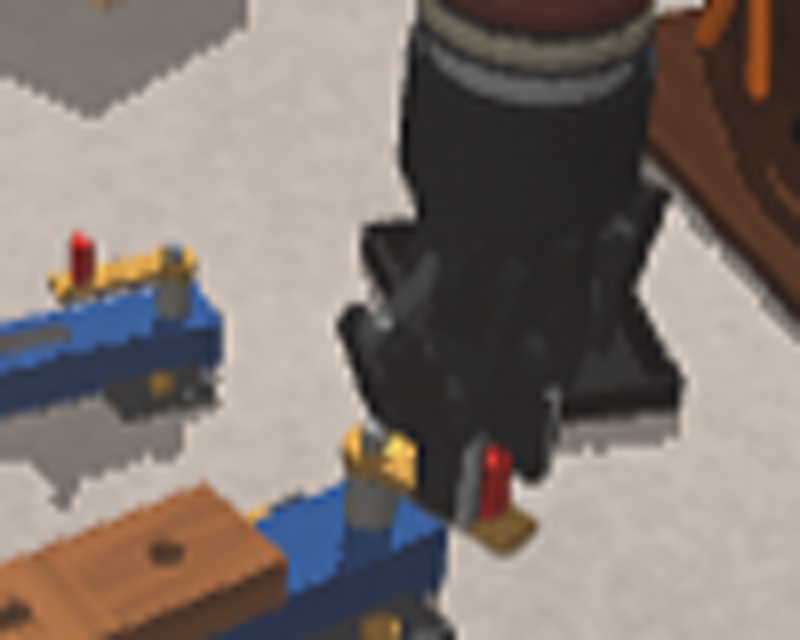

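The peg sits between the pads at (262,257). I'll narrow the straddle, lower a little, and compute the first arc segment.

```bash
python3 -m crank '[[-0.5,1,2,1,-2],[-0.58,1,2,1,-2],[-0.58,1,2,1,-2],[-0.58,1,2,1,-2]]'
cat >> h.py <<'E'
C=np.array([.618,-.1147])
def arc(phis,z=.065,r=.05):
    s=observe();R=s['eef_rot'];p=s['tcp_pos'];a=np.degrees(np.arctan2(R[1,2],R[0,2]))
    f=np.degrees(np.arctan2(*(p[:2]-C)[::-1]));print('phi now',f.round(1),'r',np.linalg.norm(p[:2]-C).round(4),'zang',a.round(1),'z',p[2].round(4),s['ft_force'].round(1),s['grip_width'])
    for ph in phis:
        q=np.radians(ph);t=np.array([C[0]+r*np.cos(q),C[1]+r*np.sin(q),z]);print(ph,(R.T@(t-p)*1000).round(1),'turn',round(-(ph+90-a),1))
E
python3 - <<'E'
from h import *
arc(range(-68,-108,-4))
E
```

```text
clock: 13.55
tcp_pos: [0.6387, -0.1603, 0.0661]
eef_rot: [[0.419, -0.008, 0.908], [-0.908, 0.003, 0.42], [-0.006, -1.0, -0.006]]
ft_force: [-0.4, -0.0, 0.3]
grip_width: 0.0178
phi now -65.5 r 0.0501 zang 24.8 z 0.0661 [-0.4 -0.   0.3] 0.017839590341168818
-68 [-0.2  1.1 -2.1] turn 2.8
-72 [-0.4  1.2 -5.6] turn 6.8
-76 [-1.   1.2 -9.1] turn 10.8
-80 [ -1.8   1.2 -12.5] turn 14.8
-84 [ -2.8   1.2 -15.8] turn 18.8
-88 [ -4.    1.3 -19.1] turn 22.8
-92 [ -5.5   1.3 -22.2] turn 26.8
-96 [ -7.1   1.3 -25.3] turn 30.8
-100 [ -9.    1.3 -28.2] turn 34.8
-104 [-11.1   1.4 -31. ] turn 38.8
```

```bash
python3 -m crank '[[-0.58,-0.2,1,-2,3],[-0.58,-0.4,1,-5.5,7],[-0.58,-1,1,-9,11],[-0.58,-1.8,1,-12.5,15],[-0.58,-2.8,1,-16,19],[-0.58,-4,1,-19,23]]'
python3 - <<'E'
from h import *
arc(range(-92,-126,-4))
im=read_camera('wrist');cv2.imwrite('pics/w12.png',im[:,:,::-1])
E
```

```text
clock: 14.15
tcp_pos: [0.6205, -0.1644, 0.0654]
eef_rot: [[0.029, -0.006, 1.0], [-1.0, 0.003, 0.029], [-0.003, -1.0, -0.006]]
ft_force: [1.4, 0.5, -1.1]
grip_width: 0.0176
phi now -87.1 r 0.0498 zang 1.7 z 0.0654 [ 1.4  0.5 -1.1] 0.017616159275071486
-92 [ 0.2  0.4 -4.3] turn 3.7
-96 [-0.2  0.4 -7.8] turn 7.7
-100 [ -0.8   0.4 -11.2] turn 11.7
-104 [ -1.6   0.5 -14.6] turn 15.7
-108 [ -2.7   0.5 -17.9] turn 19.7
-112 [ -3.9   0.5 -21.2] turn 23.7
-116 [ -5.5   0.5 -24.3] turn 27.7
-120 [ -7.2   0.6 -27.3] turn 31.7
-124 [ -9.1   0.6 -30.2] turn 35.7
```

View pics/w12.png

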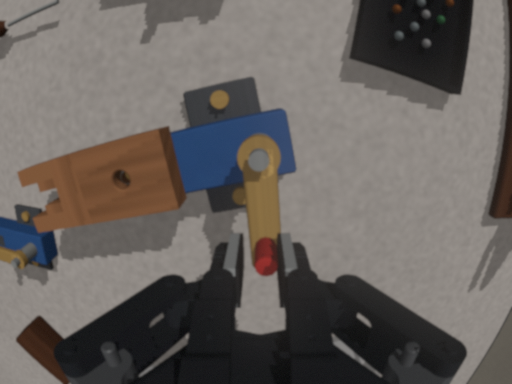

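The keeper is following, at about 1.5 N. I'll continue.

```bash
python3 -m crank '[[-0.58,0.2,0,-4,4],[-0.58,-0.2,0,-8,8],[-0.58,-0.8,0,-11,12],[-0.58,-1.6,0,-14.6,16],[-0.58,-2.7,0,-18,20],[-0.58,-3.9,0,-21,24],[-0.58,-5.5,0,-24.3,28],[-0.58,-7.2,0,-27.3,32],[-0.58,-9.1,0,-30.2,36]]'
python3 - <<'E'
from h import *
arc(range(-128,-176,-4))
E
```

```text
clock: 15.1
tcp_pos: [0.5903, -0.1561, 0.0658]
eef_rot: [[-0.567, -0.006, 0.824], [-0.824, 0.002, -0.567], [0.001, -1.0, -0.006]]
ft_force: [1.6, -0.1, -0.9]
grip_width: 0.0175
phi now -123.8 r 0.0498 zang -34.5 z 0.0658 [ 1.6 -0.1 -0.9] 0.017548448003474243
-128 [ 0.1  0.8 -3.7] turn 3.5
-132 [-0.2  0.8 -7.2] turn 7.5
-136 [ -0.8   0.9 -10.6] turn 11.5
-140 [ -1.6   0.9 -14. ] turn 15.5
-144 [ -2.7   0.9 -17.3] turn 19.5
-148 [ -3.9   0.9 -20.6] turn 23.5
-152 [ -5.5   0.9 -23.7] turn 27.5
-156 [ -7.2   0.9 -26.8] turn 31.5
-160 [ -9.1   0.9 -29.7] turn 35.5
-164 [-11.2   1.  -32.4] turn 39.5
-168 [-13.5   1.  -35.1] turn 43.5
-172 [-16.    1.  -37.5] turn 47.5
```

```bash
python3 -m crank '[[-0.58,0.1,0.5,-3.7,4],[-0.58,-0.2,0.5,-7.2,8],[-0.58,-0.8,0.5,-10.6,12],[-0.58,-1.6,0.5,-14,16],[-0.58,-2.7,0.5,-17.3,20],[-0.58,-3.9,0.5,-20.6,24],[-0.58,-5.5,0.5,-23.7,28],[-0.58,-7.2,0.5,-26.8,32],[-0.58,-9.1,0.5,-29.7,36]]'
python3 - <<'E'
from h import *
arc(range(-162,-176,-2))
im=read_camera('wrist');cv2.imwrite('pics/w13.png',im[:,:,::-1])
im=read_camera('side');crop(im,230,150,100,80,8,'pics/s13.png')
E
```

```text
clock: 16.0
tcp_pos: [0.5719, -0.1321, 0.0658]
eef_rot: [[-0.943, -0.004, 0.332], [-0.332, 0.001, -0.943], [0.003, -1.0, -0.002]]
ft_force: [1.6, -1.1, -1.3]
grip_width: 0.0179
phi now -159.3 r 0.0493 zang -70.6 z 0.0658 [ 1.6 -1.1 -1.3] 0.01787600700817427
-162 [ 0.7  0.8 -2.4] turn 1.4
-164 [ 0.6  0.8 -4.1] turn 3.4
-166 [ 0.5  0.8 -5.8] turn 5.4
-168 [ 0.3  0.8 -7.6] turn 7.4
-170 [ 0.1  0.8 -9.3] turn 9.4
-172 [ -0.3   0.8 -11. ] turn 11.4
-174 [ -0.6   0.8 -12.7] turn 13.4
```

View pics/w13.png

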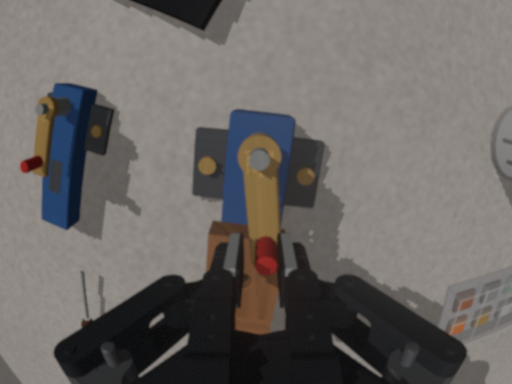

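View pics/s13.png

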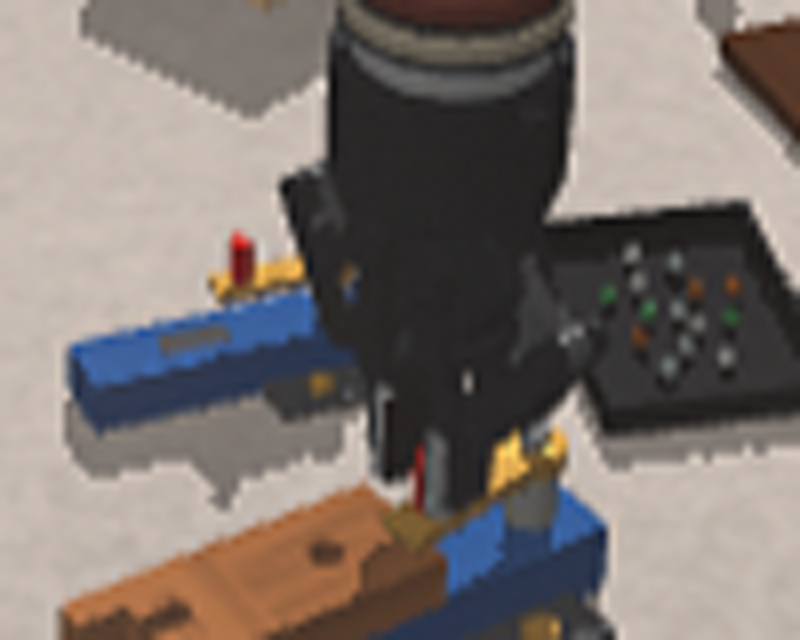

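```bash
python3 -m crank '[[-0.58,0.6,0,-2,2],[-0.58,0.6,0,-4,3.5],[-0.58,0.5,0,-6,5.5],[-0.58,0.3,0,-7.6,7.5],[-0.58,0.3,0,-7.6,7.5]]'
python3 -m crank '[[-0.58,0,0,-1,1],[-0.58,0,0,-1.5,1.5],[-0.58,0,0,-1.5,1.5]]'
python3 - <<'E'
from h import *
arc(range(-168,-176,-1))
E
```

```text
clock: 16.6
tcp_pos: [0.5684, -0.1239, 0.0655]
eef_rot: [[-0.978, -0.006, 0.209], [-0.209, 0.002, -0.978], [0.005, -1.0, -0.003]]
ft_force: [-0.1, -0.8, 0.3]
grip_width: 0.0177
clock: 16.9
tcp_pos: [0.5684, -0.1235, 0.0656]
eef_rot: [[-0.983, -0.005, 0.183], [-0.183, -0.0, -0.983], [0.005, -1.0, -0.001]]
ft_force: [2.0, -2.5, -0.2]
grip_width: 0.0179
phi now -169.9 r 0.0504 zang -79.5 z 0.0656 [ 2.  -2.5 -0.2] 0.01786992617411821
-168 [-0.4  0.6  1.6] turn -1.5
-169 [-0.4  0.6  0.8] turn -0.5
-170 [-0.4  0.6 -0.1] turn 0.5
-171 [-0.4  0.6 -1. ] turn 1.5
-172 [-0.4  0.6 -1.8] turn 2.5
-173 [-0.5  0.6 -2.7] turn 3.5
-174 [-0.6  0.6 -3.6] turn 4.5
-175 [-0.6  0.6 -4.5] turn 5.5
```

```bash
python3 -m crank '[[-0.58,-0.2,0,-1,0],[-0.58,-0.2,0,-2,0],[-0.58,-0.2,0,-2,0]]'
python3 -m crank '[[-0.58,0,0,-1,0],[-0.58,0,0,-2,0],[-0.58,0,0,-2,0]]'
python3 -m crank '[[-0.58,0,0,-1,0],[-0.58,0,0,-2,0],[-0.58,0,0,-2,0]]'
```

```text
clock: 17.2
tcp_pos: [0.5684, -0.1235, 0.0657]
eef_rot: [[-0.983, -0.004, 0.182], [-0.182, -0.004, -0.983], [0.004, -1.0, 0.003]]
ft_force: [2.1, -6.0, -3.5]
grip_width: 0.0181
clock: 17.5
tcp_pos: [0.5684, -0.1234, 0.0657]
eef_rot: [[-0.984, -0.002, 0.181], [-0.181, -0.007, -0.984], [0.004, -1.0, 0.007]]
ft_force: [2.8, -6.2, -4.9]
grip_width: 0.0181
clock: 17.8
tcp_pos: [0.5684, -0.1235, 0.0657]
eef_rot: [[-0.984, -0.001, 0.18], [-0.18, -0.011, -0.984], [0.003, -1.0, 0.011]]
ft_force: [3.5, -6.1, -5.0]
grip_width: 0.018
```

It's firmly against the stop at about 6 N. I'll back off, lift and look.

```bash
python3 -m crank '[[-0.58,0,0,1,0],[-0.4,0,0,1,0],[-0.3,0,0,1,0],[-0.3,0,-10,1,0],[-0.3,0,-30,1,0],[-0.3,0,-60,1,0],[-0.3,0,-90,1,0],[-0.3,0,-100,1,0],[-0.3,0,-100,1,0]]'
python3 -m crank '[[-0.3,70,-10,0,0],[-0.3,70,-10,0,0],[-0.3,70,-10,0,0],[-0.3,70,-10,0,0]]'
python3 - <<'E'
from h import *
P=camera_params('wrist');np.save('P14',P,allow_pickle=True);im=read_camera('wrist');cv2.imwrite('pics/w14.png',im[:,:,::-1]);
print(observe()['tcp_pos'],observe()['ft_force'])
im=read_camera('side');crop(im,230,150,100,80,8,'pics/s14.png')
im=read_camera('top');cv2.imwrite('pics/t14.png',im[:,:,::-1])
E
```

```text
clock: 18.7
tcp_pos: [0.5694, -0.1233, 0.1676]
eef_rot: [[-0.984, 0.002, 0.18], [-0.18, -0.011, -0.984], [-0.0, -1.0, 0.011]]
ft_force: [-0.5, 0.0, 0.3]
grip_width: 0.0298
clock: 19.1
tcp_pos: [0.5004, -0.1349, 0.1767]
eef_rot: [[-0.984, 0.002, 0.18], [-0.18, -0.01, -0.984], [0.0, -1.0, 0.01]]
ft_force: [1.1, 0.4, 0.4]
grip_width: 0.0299
[ 0.50112963 -0.13483363  0.17670509] [0.2393552  0.55324711 0.61711719]
```

View pics/w14.png

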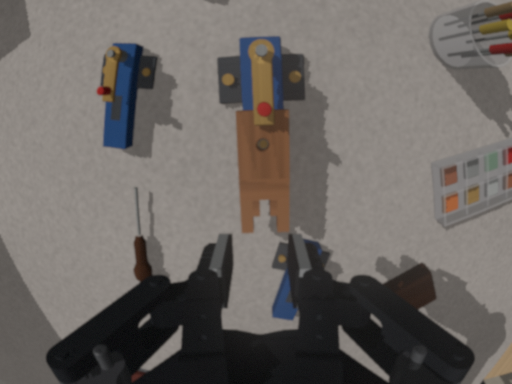

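View pics/s14.png

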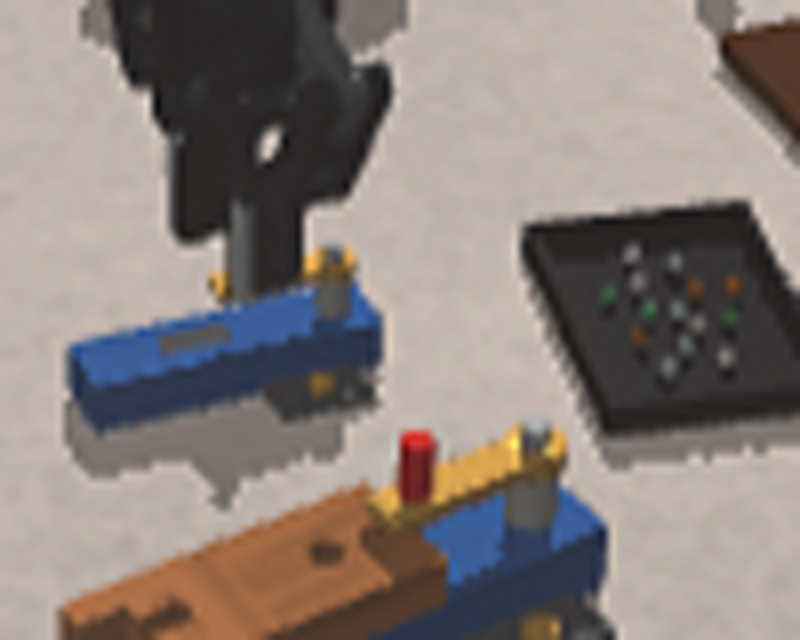

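View pics/t14.png

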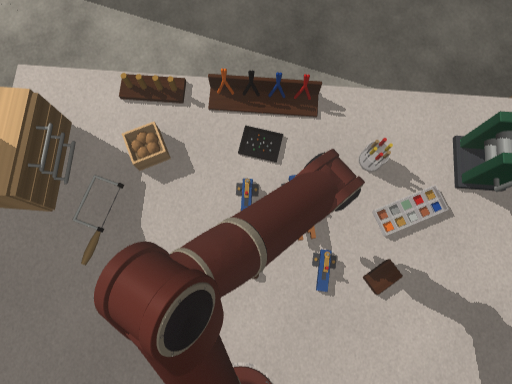

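The keeper now lies over the tail, with its peg at (264,108) and its pivot at (262,48) in the wrist view. A last numeric check of keeper angle and board yaw:

```bash
python3 - <<'E'
from h import *
im=cv2.imread('pics/w14.png')[:,:,::-1]; crop(im,205,30,110,110,5,'pics/w14a.png');crop(im,205,95,110,145,4,'pics/w14b.png')
E
```

```text
(no output)
```

View pics/w14a.png

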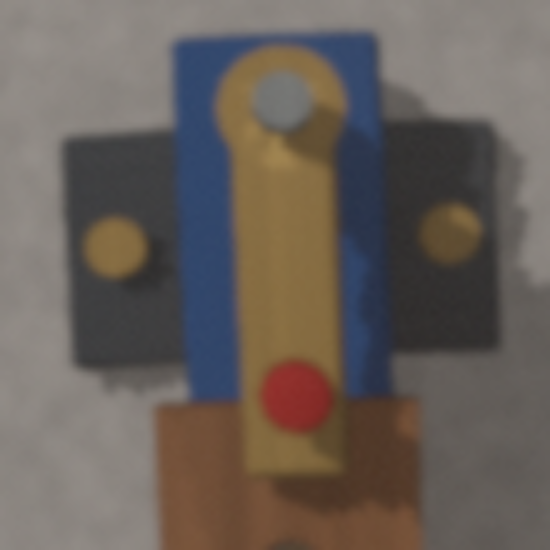

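View pics/w14b.png

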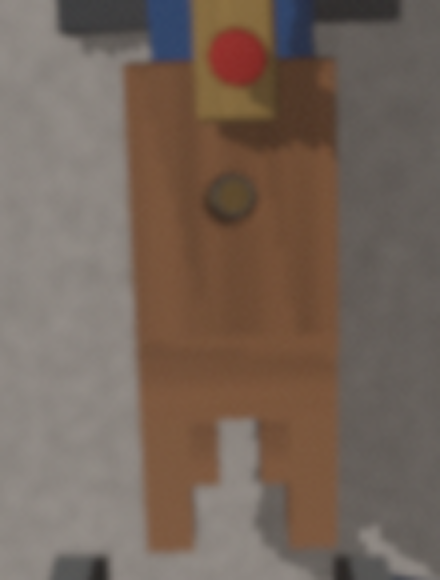

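```bash
python3 - <<'E'
from h import *
P=np.load('P14.npy',allow_pickle=True).item()
a=lambda x,y,z:px('wrist',205+x/5-.4,30+y/5-.4,z,P)
b=lambda x,y,z:px('wrist',205+x/4-.4,95+y/4-.4,z,P)
ang=lambda d:np.degrees(np.arctan2(d[1],d[0])).round(2)
tl,tr,nl,nr=b(124,63,.05),b(336,62,.05),b(149,550,.05),b(337,548,.05)
print('board',ang(tl-nl),ang(tr-nr),np.linalg.norm(tl-nl),np.linalg.norm(tl-tr),np.linalg.norm(nl-nr))
print('mount',ang(a(173,40,.03)-a(189,395,.03)),ang(a(377,35,.03)-a(391,390,.03)))
f=[a(*c,.008) for c in[(63,137),(497,122),(76,366),(500,350)]];print('foot',ang(f[0]-f[2]),ang(f[1]-f[3]),ang(f[0]-f[1])-90,ang(f[2]-f[3])-90)
pv,pg=a(283,100,.067),a(297,396,.084);print('keeper',ang(pv-pg),pv,pg,'edges',ang(a(231,150,.061)-a(244,472,.061)),ang(a(335,150,.061)-a(345,470,.061)))
E
```

```text
board 12.1 11.99 0.12007922308950038 0.047753575314202226 0.047516263008966844
mount 12.67 12.76
foot 13.02 11.61 12.549999999999997 12.629999999999995
keeper 12.6 [ 0.61843385 -0.11541875  0.067     ] [ 0.56955398 -0.12634645  0.084     ] edges 12.48 12.34
```

The keeper is at 12.5° and the mount at 12.6°, so it is closed. The board is at 12.1°, in line within about 0.6°. The gripper is clear of everything, so I'm handing in.

```bash
python3 -c "
from workcell import *
print(observe()['clock']);print(sign_off())"
```

```text
19.25
the job is handed in; nothing more can be done
None
```

The bench pin is fitted on the larger blue mount and locked under the brass keeper. The job was handed in at 19.3 s of the 67 s allowed.

- **Fitting:** I gripped the board across the hole and lowered it over the dowel. It went down with no sideways nudging needed. It met the mount at about 6 N, at the expected seated height.
- **Locking:** I swept the keeper closed with the jaws loosely around its peg, at about 2 N. I pressed it against its stop with up to 6 N sideways (about 8–9 N in all), then let go and lifted clear.

**Last checks:**
- **Dowel:** it shows inside the hole.
- **Keeper:** it reads 12.5° against the mount's 12.6°, and the bar lies over the tail.
- **Board:** it reads 12.1°, in line with the mount within about 0.6°, which is close to what the cameras can resolve.
- **Gripper:** it is about 10 cm clear of the board and touching nothing.
- **Bystanders:** I saw no bystander moved. The arm hid the awl in the last top view, but the wrist camera showed it lying there.

No check failed. The foot's edges gave scattered mount angles, 11.6° to 13.0°, so the angle figures carry that uncertainty.

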